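Draw the pepper mill from its stand and hold it tipped over the plate

ROBOT

A 6-joint arm with a two-finger parallel gripper is mounted at the origin on a cart in front of the work surface, level with it; the furniture and walls round the work are solid. World frame = base frame: x ahead of the robot, y to its left, z up, the work surface at z = 0. Lengths are in m, angles in degrees, forces in N, time in s.
With the tool pointing down it reaches from about 0.35 to 0.875 m from the base axis. Payload 4.2 kg.
Tool frame: the origin (TCP) lies midway between the tips of the shut fingers; the grasp point (between the pads) lies 19 mm behind it; z points along the fingers, y is the line along which they close (so a half turn about z gives the same grasp; the last joint's range is limited). The gripper opens to 87 mm and grips with 3 to 60 N. Pads are 19 mm wide; open, the fingers measure 117 mm over their backs; the gripper's body (75 mm by 190 mm) begins 51 mm behind the grasp point.
Start: joints at [80.248, 22.042, 0.453, 0, -68.411, -14.817], TCP at [0.26, 0.568, 0.195] pointing down, gripper open.
Joint ranges: [-179.83, 179.83], [-69.29, 118.12], [-61.27, 80.66], [-181.25, 117.63], [-171.15, -9.14], [-177.46, 177.46]. Speed limits (degrees/s): [159.86, 159.86, 180, 180, 180, 180].

INTERFACE

Orientations are given as a 3x3 rotation matrix whose columns are the frame's x, y, z axes.
In Python, from station import r, cams gives the robot as it stands.
- The arm moves only by the tool play_rows, never from a script. Its argument "commands" is text: rows parted by semicolons, each of 6 numbers parted by spaces: the shift along the world's x, y, z normalised to -1 to 1, where 1 is 30 mm, then the turn, a rotation vector about the world's x, y, z normalised to -1 to 1, where 1 is 0.15 rad. A call has 1 to 20 rows; each row shifts and turns the commanded pose from where the row before left it; what a row does not reach is not made up. A row lasts 1/10 s, in which the tool goes at most 50 mm and 8.59 degrees, less where a joint would pass 70% of its speed; a pose out of reach is approached as far as the arm can. A call with a number of a shift or a turn outside -1 to 1 is refused whole. A call with a gripper value outside its range is refused whole. "grip" is the finger opening in mm, from 0 to 87, set as the call begins (left out, the last holds). The fingers move at their own pace and stop on an object; the grip force is fixed at half the most. Time passes only in rows, so rows that do not move let the fingers close. It gives the time, the measured TCP pose, the force, the opening and the grip force at its end, in the units of the state.
- r.sense(): the state, without advancing time (a new reading comes with each control period).
- cams.capture(name): name is "side" or "top"; returns (picture, depth): 420x560x3 uint8, blue, green, red; 420x560 float32, m along the optical axis (not along the pixel's ray), 0 where there is no reading.
- cams.camera_info(name): a dict with "mtx" (3x3 intrinsics, pixels), "R" (3x3) and "t" (3): a world point X has camera coordinates R X + t. Camera axes: x right, y down, z forward; pixel columns grow to the right and rows downward; lengths in m; the calibration is good to about 2 mm. A picture is of the moment at which its call begins. camera_info takes no time and is no camera call.
- r.finish_job(): hands the job in; it is judged then, once.
The state is a dict: "time_s": time; "joints": joint angles; "joint_velocities": joint speeds; "effort": joint torques, N m; "tcp_pos": TCP position; "ee_rot": TCP orientation; "wrist_force": force on the tool from outside, world axes, zero at the start; "moment": the same for the moment, N m; "gripper_width": opening from 0.0 (shut) to 1.0 (fully open); "gripper_force": force on a finger pad.
Only numpy, scipy, OpenCV 4.12 (cv2) and the standard library are available. Lean on these libraries where they do the work, as an engineer would, in place of code of your own. Each camera call takes 0.05 s, during which the arm holds its last target. There are 200 camera calls.

TASK

Get ready to pepper the eggs: draw the pepper mill straight up out of its well in the condiment stand, then tip it about 45 degrees (head up, foot down) with its foot over the middle of the plate, about a hand's breadth above the eggs, touching nothing. Leave the stand with its jars, the plate and the espresso cup where they are. Finish while still holding the mill tipped and still there: do not put it down or let go.

Things in the scene. Friction and masses are not known exactly. Their poses are not given: they have to be found in the camera images.
- mill: the pepper mill: dark turned wood, 165 mm tall, round, upright in one of the stand's wells (which varies); a like one at the back wall is not meant. Origin: centre of its underside (foot), z up its axis. Belly 58 mm across up to 119 mm; round head from 120 to 154 mm up, 49 mm across at its widest, near 137 mm; metal knob 12 mm across to 165 mm. About 0.18 kg; the head does not turn
- stand: the condiment stand: a light wooden block 86 x 228 x 55 mm (x, y, z) with three round wells 62 mm across and 45 mm deep in a row along its y, at y = -72, 0 and +72 mm. Origin: centre of its underside. Stands loose on the worktop, 1.6 kg; what stands in a well has its foot 10 mm above the worktop
- jar_a: spice jar with a black cap, 40 mm across, 105 mm tall, standing in another well of the stand. Origin: centre of its underside, z up
- jar_b: spice jar with a red cap, 46 mm across, 109 mm tall, standing in the remaining well. Origin: centre of its underside, z up
- plate: small white plate, 166 mm across the rim, 18 mm high, with two peeled boiled eggs lying on it, tops 46 mm above the worktop. Origin: centre of its underside, z up. Stands loose on the worktop, 0.6 kg
- cup: white espresso cup with a handle, 65 x 90 x 56 mm, a bystander to the left of the work. Origin: centre of its underside, z up

How it is judged:
By the outcome, as a careful person would: the job done as asked, in the order asked, and still so for the second after the job is handed in, while the arm keeps its last pose, push and grip.
It also fails if it takes over 35 s, if anything falls off the work surface, if the arm or the gripper's body presses on something with over 40 N, if the wrist force passes 120 N, or if a joint passes its speed limit or range.

## Working session

There is one attempt and no reset: what is moved stays moved. The work goes in short steps, Python scripts to look and compute and a tool call to move; the robot and the scene stay as the last step left them, time stands still between calls to the robot, and variables do not carry over. Pictures are saved under pics/ and viewed, at most 10 in all, crops included, and the job is handed in when it is done.

Besides the shell and the picture viewer there is one more tool, called after "Call:" as name(argument=value, ...) on one line, values as JSON. play_rows: Moves the arm, as the interface text tells. Scaled input: -1 to 1 covers 30 mm each way for a shift and 0.15 rad each way for a turn. Its arguments: {"type":"object","properties":{"commands":{"type":"string"},"grip":{"type":"number"}},"required":["commands"]}

```bash
mkdir -p pics; cat > h.py <<'E'
import numpy as np, cv2
from station import r, cams
def cloud(n):
    im,d=cams.capture(n); c=cams.camera_info(n); K,R,t=map(np.array,(c["mtx"],c["R"],c["t"]))
    v,u=np.mgrid[:420,:560]; 
    P=np.stack([(u-K[0,2])/K[0,0]*d,(v-K[1,2])/K[1,1]*d,d],-1)
    X=(P-t.ravel())@R; X[d==0]=np.nan
    return im,X
E
python3 - <<'E'
from h import *
for n in("top","side"):
    im,X=cloud(n); cv2.imwrite(f"pics/{n}1.png",im); np.save(n+"1.npy",X); c=cams.camera_info(n); print(n,-np.array(c["R"]).T@np.array(c["t"]).ravel())
s=r.sense(); print(s["time_s"],s["tcp_pos"],np.round(s["ee_rot"],3),s["gripper_width"])
E
```

```text
top [ 0.33859044 -0.06175109  1.08137368]
side [ 0.12285664 -1.0381694   0.64421464]
0.1 [0.25959481 0.56789446 0.1940941 ] [[ 0.909 -0.416 -0.001]
 [-0.416 -0.909 -0.002]
 [ 0.     0.002 -1.   ]] 1.0031774246467176
```

View pics/top1.png

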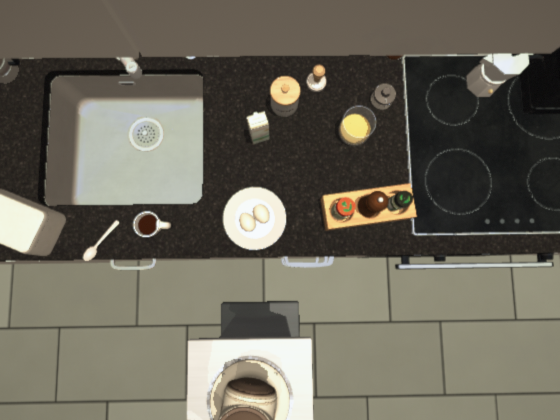

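View pics/side1.png

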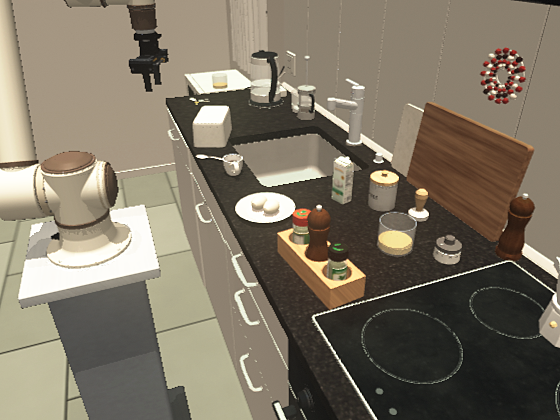

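The mill is in the middle well at about (374,203) in the top view, with the red-capped jar at (344,207) and the dark-capped jar at (401,200) either side of it. The plate is at (255,218) and the cup at (148,224).

```bash
python3 - <<'E'
from h import *
X=np.load("top1.npy"); im=cv2.imread("pics/top1.png")
v,u=np.mgrid[:420,:560]; z=X[...,2]
def box(a,b,c,d,lo,hi):
    m=(u>a)&(u<b)&(v>c)&(v<d)&(z>lo)&(z<hi); return X[m]
P=box(222,288,186,250,.010,.06); rc=lambda p:cv2.minEnclosingCircle(p[:,:2].astype(np.float32)); print("plate",rc(P))
S=box(315,425,180,232,.045,.062); print("stand",cv2.minAreaRect(S[:,:2].astype(np.float32)),np.median(S[:,2]))
for lo,hi in((.10,.125),(.125,.15),(.15,.2)):
    Q=box(315,425,180,232,lo,hi); print(lo,len(Q),np.round(Q.min(0),3),np.round(Q.max(0),3))
Q=box(355,392,180,232,.13,.19);print("head",rc(Q),Q[:,2].max(),Q[Q[:,2].argmax()])
Q=box(315,358,180,232,.1,.13);print("jarred",rc(Q)); Q=box(390,425,180,232,.1,.13);print("jarblk",rc(Q))
Y=np.load("side1.npy"); 
m=(np.hypot(Y[...,0]-Q[:,0].mean(),Y[...,1]-(Q[:,1].mean()+.07))<.05)
Q=Y[m]
for a in np.arange(.06,.19,.01):
    q=Q[(Q[:,2]>a)&(Q[:,2]<a+.01)]
    print(round(a,2),len(q),np.round(np.r_[q.min(0)[:2],q.max(0)[:2]],3) if len(q) else "")
print("tall near stand/plate: max z by y bins x .2-.8")
for y in np.arange(-.6,.6,.1):
    q=X[(X[...,1]>y)&(X[...,1]<y+.1)&(X[...,0]>.2)&(X[...,0]<.6)]; print(round(y,1),q[:,2].max())
i=cv2.resize(cv2.imread("pics/side1.png")[180:310,220:400],None,fx=4,fy=4); cv2.imwrite("pics/c1.png",i)
E
```

```text
plate ((0.45991766452789307, -0.016599996015429497), 0.08259351551532745)
stand ((0.4824507236480713, -0.3120548129081726), (0.08674455434083939, 0.22930364310741425), 7.080444812774658) 0.05461579878726409
0.1 554 [ 0.451 -0.402  0.1  ] [ 0.511 -0.218  0.125]
0.125 82 [ 0.457 -0.333  0.125] [ 0.504 -0.284  0.15 ]
0.15 301 [ 0.457 -0.332  0.15 ] [ 0.504 -0.287  0.177]
head ((0.48033177852630615, -0.30892711877822876), 0.02493884041905403) 0.177114855211626 [ 0.47592178 -0.30865336  0.17711486]
jarred ((0.47285059094429016, -0.24001698195934296), 0.02264980413019657)
jarblk ((0.49078044295310974, -0.382643461227417), 0.02074778638780117)
0.06 99 [ 0.46  -0.335  0.502 -0.262]
0.07 91 [ 0.461 -0.333  0.503 -0.262]
0.08 85 [ 0.464 -0.329  0.5   -0.263]
0.09 63 [ 0.464 -0.329  0.499 -0.264]
0.1 61 [ 0.463 -0.332  0.5   -0.263]
0.11 64 [ 0.46  -0.333  0.501 -0.263]
0.12 103 [ 0.459 -0.336  0.502 -0.297]
0.13 68 [ 0.458 -0.334  0.499 -0.306]
0.14 112 [ 0.458 -0.336  0.504 -0.298]
0.15 133 [ 0.461 -0.335  0.502 -0.296]
0.16 84 [ 0.466 -0.327  0.497 -0.295]
0.17 17 [ 0.477 -0.316  0.487 -0.306]
0.18 0 
tall near stand/plate: max z by y bins x .2-.8
-0.6 0.01090704111262174
-0.5 0.5953033334420973
-0.4 0.177114855211626
-0.3 0.16424706464436648
-0.2 0.058193274101157696
-0.1 0.04933029404958167
-0.0 0.050006213678634025
0.1 0.04653214620317526
0.2 0.05931578801951789
0.3 0.014103034347015488
0.4 0.09498931971362425
0.5 0.10106336037914551
```

View pics/c1.png

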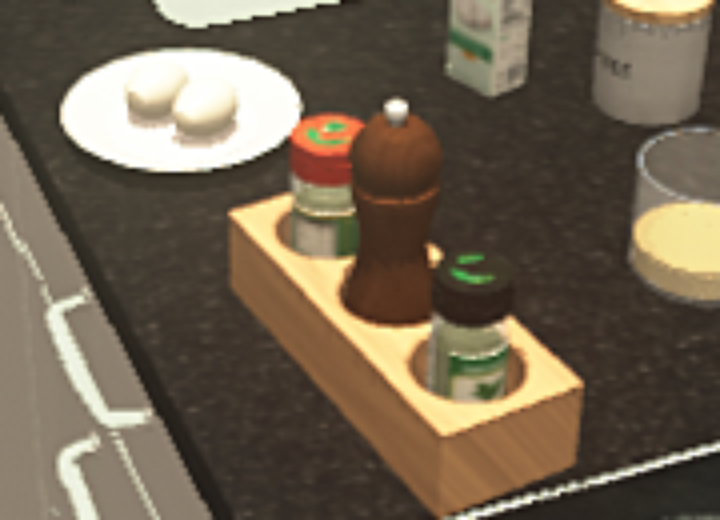

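The crop shows a waisted belly with its neck at about z 0.09, and a round head that is widest at z of about 0.147. The mill axis is near (0.481, -0.311), the stand is yawed about 7°, and the plate centre is (0.460, -0.017). I'll grip the head with the fingers closing across the row of wells.

Call:
play_rows(commands="0.63 -0.9 0.45 0 0 -0.34;0.63 -0.9 0.45 0 0 -0.34;0.63 -0.9 0.45 0 0 -0.34;0.63 -0.9 0.45 0 0 -0.34;0.63 -0.9 0.45 0 0 -0.34;0.63 -0.9 0.45 0 0 -0.34;0.63 -0.9 0.45 0 0 -0.34;0.63 -0.9 0.45 0 0 -0.34;0.63 -0.9 0.45 0 0 -0.34;0.63 -0.9 0.45 0 0 -0.34;0.1 -0.95 0 0 0 -0.34;0.1 -0.95 0 0 0 -0.34;0.1 -0.95 0 0 0 -0.34;0.1 -0.95 0 0 0 -0.34;0.1 -0.95 0 0 0 -0.34;0.1 -0.95 0 0 0 -0.34;0.1 -0.95 0 0 0 -0.34;0.1 -0.95 0 0 0 -0.34;0.1 -0.95 0 0 0 -0.34;0.1 -0.95 0 0 0 -0.34", grip=87)

```text
time_s: 2.1
tcp_pos: [0.4785, 0.0123, 0.3297]
ee_rot: [[0.12, -0.993, -0.001], [-0.993, -0.12, 0.0], [-0.0, 0.001, -1.0]]
wrist_force: [0.4, -0.4, -0.4]
gripper_width: 0.996
gripper_force: 0.0
```

Call:
play_rows(commands="0 -0.9 0 0 0 0;0 -0.9 0 0 0 0;0 -0.9 0 0 0 0;0 -0.9 0 0 0 0;0 -0.9 0 0 0 0;0 -0.9 0 0 0 0;0 -0.9 0 0 0 0;0 -0.9 0 0 0 0;0 -0.9 0 0 0 0;0 -0.9 0 0 0 0;0 -0.9 0 0 0 0;0 -0.9 0 0 0 0;0 0 0 0 0 0;0 0 0 0 0 0")

```text
time_s: 3.5
tcp_pos: [0.4785, -0.3107, 0.3292]
ee_rot: [[0.12, -0.993, -0.001], [-0.993, -0.12, 0.001], [-0.001, 0.001, -1.0]]
wrist_force: [-0.4, -0.4, -0.0]
gripper_width: 0.996
gripper_force: 0.0
```

```bash
python3 - <<'E'
from h import *
s=r.sense(); print(s["time_s"],s["tcp_pos"],np.round(s["ee_rot"],3),np.round(s["joints"],1),s["wrist_force"])
E
```

```text
3.5 [ 0.47847239 -0.31074946  0.32918112] [[ 0.12  -0.993 -0.001]
 [-0.993 -0.12   0.001]
 [-0.001  0.001 -1.   ]] [-16.8  13.2   6.8  -0.  -83.7  23.7] [-3.54421779e-01 -3.65777010e-01 -3.04285862e-04]
```

Call:
play_rows(commands="0.08 0 -0.8 0 0 0;0 0 -1 0 0 0;0 0 -1 0 0 0;0 0 -1 0 0 0;0 0 -0.8 0 0 0;0 0 -0.5 0 0 0;0 0 -0.5 0 0 0;0 0 -0.5 0 0 0;0 0 -0.4 0 0 0;0 0 -0.33 0 0 0;0 0 0 0 0 0;0 0 0 0 0 0")

```text
time_s: 4.7
tcp_pos: [0.4815, -0.3106, 0.1255]
ee_rot: [[0.122, -0.993, 0.0], [-0.993, -0.122, -0.0], [0.0, -0.0, -1.0]]
wrist_force: [0.3, -0.6, 1.4]
gripper_width: 1.0
gripper_force: 0.0
```

```bash
python3 - <<'E'
from h import *
im,X=cloud("side"); cv2.imwrite("pics/s2.png",cv2.resize(im[120:310,220:440],None,fx=3,fy=3))
E
```

```text
(no output)
```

View pics/s2.png

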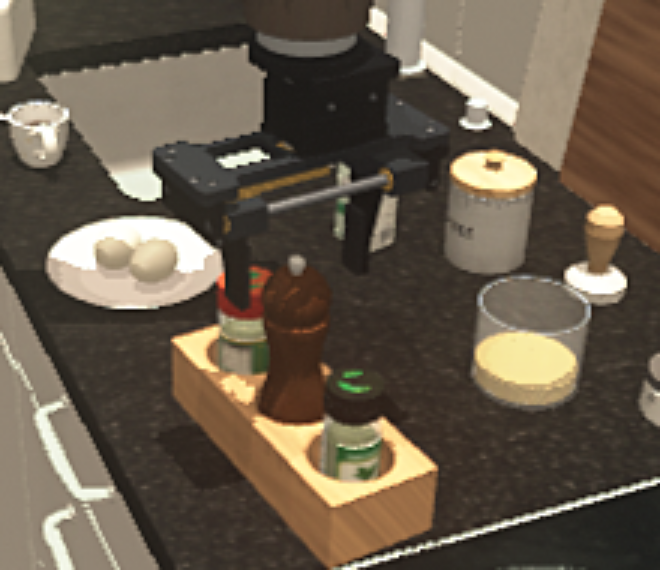

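The fingers straddle the head, with tips at about (238,308) and (357,272) in the crop. They look slightly high or far, so I'll check them against depth.

```bash
python3 - <<'E'
from h import *
im,X=cloud("side")
for x0,x1 in((.40,.452),(.512,.57)):
    m=(X[...,0]>x0)&(X[...,0]<x1)&(abs(X[...,1]+.31)<.04)&(X[...,2]>.10)&(X[...,2]<.19)
    for a in np.arange(.1,.19,.01):
        q=X[m&(X[...,2]>a)&(X[...,2]<a+.01)]
        if len(q): print(x0,round(a,2),len(q),np.round(np.r_[q.min(0),q.max(0)],3))
m=(abs(X[...,0]-.481)<.03)&(abs(X[...,1]+.31)<.04)&(X[...,2]>.12)&(X[...,2]<.18);q=X[m];print(np.round(np.r_[q.min(0),q.max(0)],3))
E
```

```text
0.4 0.15 26 [ 0.428 -0.328  0.153  0.44  -0.306  0.16 ]
0.4 0.16 38 [ 0.429 -0.329  0.16   0.439 -0.305  0.17 ]
0.4 0.17 32 [ 0.428 -0.329  0.17   0.439 -0.307  0.18 ]
0.4 0.18 38 [ 0.426 -0.329  0.18   0.44  -0.306  0.19 ]
0.512 0.15 25 [ 0.524 -0.316  0.153  0.534 -0.294  0.16 ]
0.512 0.16 37 [ 0.524 -0.317  0.16   0.537 -0.294  0.17 ]
0.512 0.17 42 [ 0.523 -0.317  0.171  0.535 -0.297  0.18 ]
0.512 0.18 38 [ 0.524 -0.316  0.18   0.537 -0.294  0.19 ]
[ 0.457 -0.336  0.12   0.505 -0.293  0.175]
```

Call:
play_rows(commands="0 0 0 0 0 0;0 0 0 0 0 0;0 0 0 0 0 0;0 0 0 0 0 0;0 0 0 0 0 0", grip=60)

```text
time_s: 5.3
tcp_pos: [0.4812, -0.3106, 0.1252]
ee_rot: [[0.122, -0.993, 0.0], [-0.993, -0.122, -0.0], [0.0, -0.0, -1.0]]
wrist_force: [-0.3, -0.2, -0.4]
gripper_width: 0.705
gripper_force: 0.0
```

```bash
python3 - <<'E'
from h import *
im,X=cloud("side")
for x0,x1 in((.40,.456),(.507,.57)):
    for lo in(.10,.19):
        m=(X[...,0]>x0)&(X[...,0]<x1)&(abs(X[...,1]+.31)<.04)&(X[...,2]>lo)&(X[...,2]<lo+.09)
        q=X[m]; print(x0,len(q),np.round(np.r_[q.min(0),q.max(0)],3))
m=(X[...,0]>.35)&(X[...,0]<.42)&(abs(X[...,1]+.31)<.1)&(X[...,2]>.14)&(X[...,2]<.3);q=X[m];print("body",len(q),np.round(np.r_[q.min(0),q.max(0)],3))
cv2.imwrite("pics/s3.png",cv2.resize(im[120:310,220:440],None,fx=3,fy=3)); print(r.sense()["gripper_width"],r.sense()["tcp_pos"])
E
```

```text
0.4 133 [ 0.437 -0.328  0.151  0.452 -0.304  0.19 ]
0.4 584 [ 0.4   -0.35   0.19   0.456 -0.278  0.267]
0.507 144 [ 0.509 -0.319  0.152  0.524 -0.294  0.19 ]
0.507 915 [ 0.507 -0.345  0.19   0.57  -0.271  0.28 ]
body 687 [ 0.383 -0.361  0.223  0.42  -0.283  0.267]
0.7000321279334665 [ 0.48119833 -0.3106163   0.12513679]
```

View pics/s3.png

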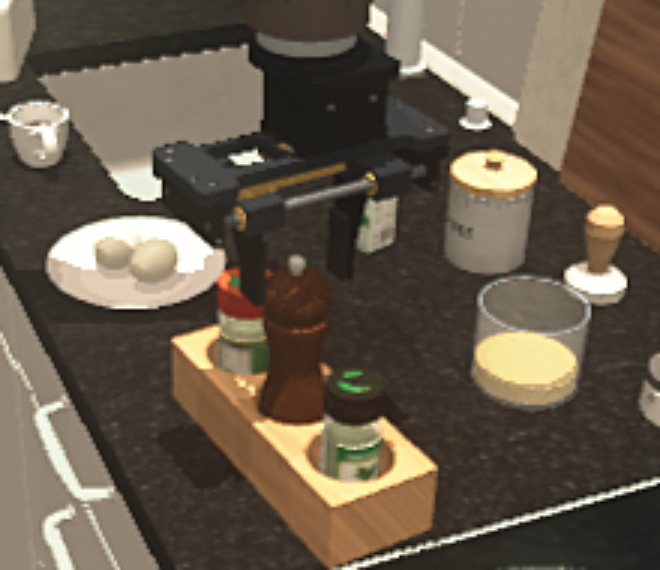

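The gripper is linear, and its tips and body both sit about 26 mm above what the reported TCP implies. The camera heights for the mill are right, so I trust the camera and go down 27 mm, watching the force.

Call:
play_rows(commands="0 0 -0.2 0 0 0;0 0 -0.2 0 0 0;0 0 -0.2 0 0 0;0 0 -0.15 0 0 0;0 0 -0.15 0 0 0;0 0 0 0 0 0;0 0 0 0 0 0", grip=66)

```text
time_s: 6.05
tcp_pos: [0.4813, -0.3107, 0.0981]
ee_rot: [[0.122, -0.993, -0.0], [-0.993, -0.122, -0.0], [0.0, 0.0, -1.0]]
wrist_force: [1.0, -0.0, -0.4]
gripper_width: 0.759
gripper_force: 0.0
```

```bash
python3 - <<'E'
from h import *
im,X=cloud("side")
for x0,x1 in((.40,.453),(.51,.57)):
        m=(X[...,0]>x0)&(X[...,0]<x1)&(abs(X[...,1]+.31)<.04)&(X[...,2]>.09)&(X[...,2]<.17)
        q=X[m]; print(x0,len(q),np.round(np.r_[q.min(0),q.max(0)],3))
m=(X[...,0]>.35)&(X[...,0]<.42)&(abs(X[...,1]+.31)<.1)&(X[...,2]>.14)&(X[...,2]<.3);q=X[m];print("body",len(q),np.round(np.r_[q.min(0),q.max(0)],3))
cv2.imwrite("pics/s4.png",cv2.resize(im[120:310,220:440],None,fx=3,fy=3)); print(r.sense()["wrist_force"],r.sense()["tcp_pos"])
E
```

```text
0.4 159 [ 0.434 -0.328  0.125  0.45  -0.304  0.17 ]
0.51 163 [ 0.512 -0.318  0.125  0.528 -0.295  0.17 ]
body 692 [ 0.383 -0.36   0.194  0.42  -0.282  0.24 ]
[0.91384278 0.07341886 0.77328766] [ 0.48141285 -0.31068773  0.09830183]
```

Call:
play_rows(commands="0 0 0 0 0 0;0 0 0 0 0 0;0 0 0 0 0 0;0 0 0 0 0 0;0 0 0 0 0 0;0 0 0 0 0 0;0 0 0 0 0 0;0 0 0 0 0 0", grip=30)

```text
time_s: 6.9
tcp_pos: [0.4815, -0.3107, 0.0983]
ee_rot: [[0.122, -0.993, 0.001], [-0.993, -0.122, -0.0], [0.0, -0.001, -1.0]]
wrist_force: [1.4, -0.2, 1.0]
gripper_width: 0.544
gripper_force: 29.7
```

Call:
play_rows(commands="0 0 0.2 0 0 0;0 0 0.2 0 0 0;0 0 0.3 0 0 0;0 0 0.3 0 0 0;0 0 0 0 0 0")

```text
time_s: 7.4
tcp_pos: [0.4822, -0.3111, 0.1301]
ee_rot: [[0.122, -0.993, 0.003], [-0.993, -0.122, -0.001], [0.002, -0.003, -1.0]]
wrist_force: [-1.2, -0.3, -1.4]
gripper_width: 0.541
gripper_force: 29.6
```

Call:
play_rows(commands="0 0 0.4 0 0 0;0 0 0.4 0 0 0;0 0 0.4 0 0 0;0 0 0.5 0 0 0;0 0 0.5 0 0 0;0 0 0.5 0 0 0;0 0 0.6 0 0 0;0 0 0.6 0 0 0;0 0 0.6 0 0 0;0 0 0.5 0 0 0;0 0 0.3 0 0 0;0 0 0 0 0 0;0 0 0 0 0 0")

```text
time_s: 8.7
tcp_pos: [0.4809, -0.3103, 0.2867]
ee_rot: [[0.122, -0.993, -0.001], [-0.993, -0.122, 0.001], [-0.001, 0.0, -1.0]]
wrist_force: [0.2, 0.0, -2.9]
gripper_width: 0.544
gripper_force: 29.6
```

```bash
python3 - <<'E'
from h import *
im,X=cloud("side")
cv2.imwrite("pics/s5.png",im); s=r.sense();print(s["tcp_pos"],s["wrist_force"],np.round(s["joints"],1))
m=(abs(X[...,0]-.481)<.05)&(abs(X[...,1]+.31)<.06)
for a in np.arange(.1,.36,.01):
    q=X[m&(X[...,2]>a)&(X[...,2]<a+.01)]
    if len(q):print(round(a,2),len(q),np.round(np.r_[q.min(0)[:2],q.max(0)[:2]],3))
E
```

```text
[ 0.48073943 -0.310218    0.28622561] [-0.24395004  0.02350139 -3.48322021] [-16.6  14.1   2.   -0.  -78.   23.6]
0.1 60 [ 0.455 -0.263  0.49  -0.251]
0.11 96 [ 0.456 -0.37   0.505 -0.25 ]
0.12 7 [ 0.461 -0.262  0.478 -0.254]
0.19 9 [ 0.456 -0.337  0.486 -0.31 ]
0.2 128 [ 0.454 -0.339  0.506 -0.304]
0.21 141 [ 0.455 -0.338  0.51  -0.296]
0.22 102 [ 0.456 -0.337  0.504 -0.305]
0.23 129 [ 0.456 -0.337  0.507 -0.305]
0.24 131 [ 0.457 -0.337  0.506 -0.297]
0.25 124 [ 0.459 -0.334  0.503 -0.301]
0.26 110 [ 0.461 -0.332  0.5   -0.298]
0.27 95 [ 0.462 -0.331  0.497 -0.306]
0.28 85 [ 0.462 -0.33   0.496 -0.304]
0.29 85 [ 0.46  -0.331  0.499 -0.302]
0.3 99 [ 0.458 -0.334  0.499 -0.307]
0.31 153 [ 0.448 -0.333  0.514 -0.302]
0.32 165 [ 0.447 -0.335  0.515 -0.302]
0.33 193 [ 0.446 -0.335  0.514 -0.304]
0.34 240 [ 0.445 -0.332  0.519 -0.294]
0.35 175 [ 0.442 -0.326  0.52  -0.296]
```

View pics/s5.png

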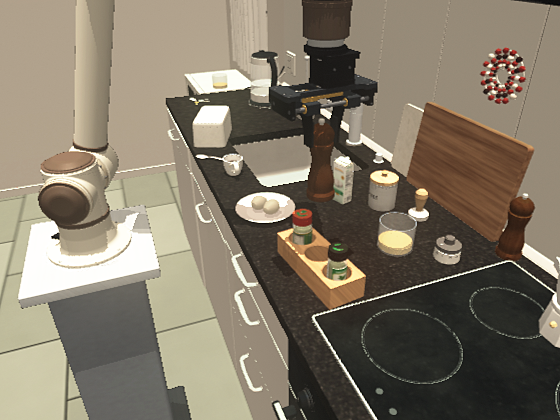

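The mill is out of the well and hanging upright. The stand and jars haven't moved, and the foot is at z of about 0.197. Next I move it over the plate while yawing so the tilt plane contains the closing axis, then tip it.

Call:
play_rows(commands="0 0.2 0.2 0 0 0.2;0 0.4 0.2 0 0 0.4;-0.04 0.6 0.2 0 0 0.5;-0.04 0.65 0.1 0 0 0.53;-0.04 0.65 0.1 0 0 0.53;-0.04 0.65 0.1 0 0 0.53;-0.04 0.65 0.1 0 0 0.53;-0.04 0.65 0 0 0 0.53;-0.04 0.65 0 0 0 0.53;-0.04 0.65 0 0 0 0.53;-0.04 0.65 0 0 0 0.53;-0.04 0.65 0 0 0 0.53;-0.04 0.65 0 0 0 0.53;-0.04 0.65 0 0 0 0.53;-0.04 0.65 0 0 0 0.53;-0.04 0.65 0 0 0 0.53;-0.04 0.65 0 0 0 0.53;-0.04 0.65 0 0 0 0.53;-0.04 0.5 0 0 0 0.4;-0.02 0.35 0 0 0 0.3")

```text
time_s: 10.75
tcp_pos: [0.4598, 0.0445, 0.3171]
ee_rot: [[1.0, 0.018, -0.0], [0.018, -1.0, -0.0], [-0.0, 0.0, -1.0]]
wrist_force: [0.1, -0.1, -2.5]
gripper_width: 0.547
gripper_force: 29.6
```

Call:
play_rows(commands="0 0 0 0 0 0;0 0 0 -0.2 0 0;0 0 0 -0.3 0 0;0 0 0 -0.4 0 0;0 0 0 -0.4 0 0;0 0 0 -0.4 0 0;0 0 0 -0.4 0 0;0 0 0 -0.4 0 0;0 0 0 -0.4 0 0;0 0 0 -0.4 0 0;0 0 0 -0.4 0 0;0 0 0 -0.4 0 0;0 0 0 -0.4 0 0;0 0 0 -0.4 0 0;0 0 0 -0.34 0 0;0 0 0 0 0 0;0 0 0 0 0 0")

```text
time_s: 12.45
tcp_pos: [0.4604, 0.0436, 0.317]
ee_rot: [[1.0, 0.014, -0.0], [0.01, -0.706, -0.708], [-0.01, 0.708, -0.707]]
wrist_force: [0.2, -0.1, -2.7]
gripper_width: 0.54
gripper_force: 29.7
```

```bash
python3 - <<'E'
from h import *
im,X=cloud("side"); im2,X2=cloud("top")
cv2.imwrite("pics/s6.png",im);cv2.imwrite("pics/t6.png",im2);np.save("s6.npy",X);np.save("t6.npy",X2); s=r.sense();print(s["tcp_pos"],np.round(s["ee_rot"],3),s["wrist_force"],np.round(s["joints"],1))
E
```

```text
[0.46036552 0.04334083 0.31751907] [[ 1.     0.013  0.   ]
 [ 0.009 -0.707 -0.707]
 [-0.009  0.707 -0.707]] [-0.3274902  -0.23884367 -1.28461272] [ 46.3  12.4 -19.8  29.3 -93.2  36.6]
```

View pics/s6.png

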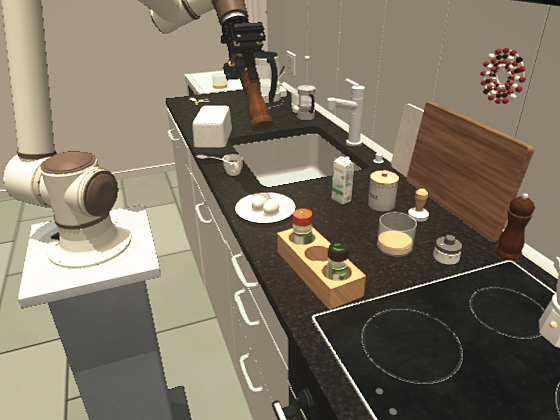

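The mill is tipped with its foot near (262,125), facing the camera. Next I measure its axis and foot.

```bash
cat > m.py <<'E'
from h import *
def mill(im,X,win):
    u0,u1,v0,v1=win; v,u=np.mgrid[:420,:560]
    b=im.astype(int); m=(b[...,2]-b[...,0]>25)&(u>u0)&(u<u1)&(v>v0)&(v<v1)&(X[...,2]>.08)
    n,l,st,_=cv2.connectedComponentsWithStats(m.astype(np.uint8)); k=1+st[1:,4].argmax()
    Q=X[l==k]; print(len(Q),np.round(Q.min(0),3),np.round(Q.max(0),3),st[k])
    return Q
def fit(Q,a0=np.array([0,.7071,.7071])):
    # foot rim: extremes along axis and crosswise centre of the near-foot slice
    s=Q@a0; f=np.percentile(s,1); q=Q[s<f+.008]
    print("foot s",f,"slice mean",np.round(q.mean(0),3),"x mid",(q[:,0].min()+q[:,0].max())/2, len(q))
    e=np.array([0,.7071,-.7071])
    for a in np.arange(f,s.max(),.015):
        q=Q[(s>=a)&(s<a+.015)]; c=q@e
        print(round(a-f,3),len(q),"x",np.round([q[:,0].min(),q[:,0].max()],3),"e",np.round([c.min(),c.max()],3))
E
python3 - <<'E'
from m import *
fit(mill(cv2.imread("pics/s6.png"),np.load("s6.npy"),(235,290,75,140)))
print("top")
fit(mill(cv2.imread("pics/t6.png"),np.load("t6.npy"),(170,320,150,290)))
E
```

```text
946 [ 0.43  -0.039  0.081] [0.794 0.889 0.361] [241  76  32  55 946]
foot s 0.16694887684237936 slice mean [ 0.454 -0.02   0.26 ] x mid 0.45650782204885365 113
0.0 149 x [0.43  0.483] e [-0.222 -0.165]
0.015 117 x [0.433 0.482] e [-0.218 -0.186]
0.03 109 x [0.432 0.482] e [-0.22  -0.191]
0.045 83 x [0.435 0.48 ] e [-0.218 -0.196]
0.06 80 x [0.439 0.477] e [-0.214 -0.187]
0.075 79 x [0.441 0.474] e [-0.216 -0.19 ]
0.09 101 x [0.437 0.478] e [-0.217 -0.189]
0.105 91 x [0.435 0.479] e [-0.223 -0.19 ]
0.12 51 x [0.434 0.482] e [-0.217 -0.19 ]
0.135 2 x [0.436 0.437] e [-0.2   -0.198]Traceback (most recent call last):
  File "<stdin>", line 2, in <module>
  File "m.py", line 15, in fit
    print(round(a-f,3),len(q),"x",np.round([q[:,0].min(),q[:,0].max()],3),"e",np.round([c.min(),c.max()],3))
                                            ~~~~~~~~~~^^
    return umr_minimum(a, axis, None, out, keepdims, initial, where)
ValueError: zero-size array to reduction operation minimum which has no identity
```

The tilt is 45° and the foot centre is at (0.4575, -0.019, 0.255). Now lower by about 105 mm.

Call:
play_rows(commands="0.02 0.01 -0.2 0 0 0;0.02 0.01 -0.35 0 0 0;0.02 0.01 -0.45 0 0 0;0.02 0.01 -0.5 0 0 0;0 0 -0.5 0 0 0;0 0 -0.5 0 0 0;0 0 -0.45 0 0 0;0 0 -0.35 0 0 0;0 0 -0.2 0 0 0;0 0 0 0 0 0;0 0 0 0 0 0;0 0 0 0 0 0;0 0 0 0 0 0")

```text
time_s: 13.85
tcp_pos: [0.4628, 0.0448, 0.2126]
ee_rot: [[1.0, 0.013, 0.001], [0.01, -0.707, -0.707], [-0.009, 0.707, -0.707]]
wrist_force: [0.7, 0.9, -2.3]
gripper_width: 0.544
gripper_force: 29.7
```

```bash
python3 - <<'E'
from m import *
im,X=cloud("side"); im2,X2=cloud("top"); cv2.imwrite("pics/s7.png",im); cv2.imwrite("pics/t7.png",im2)
s=r.sense();print(s["time_s"],s["tcp_pos"],s["wrist_force"],s["gripper_width"])
Y=np.load("top1.npy"); v,u=np.mgrid[:420,:560]
P=X2[(u>315)&(u<425)&(v>180)&(v<232)&(X2[...,2]>.045)&(X2[...,2]<.062)];print("stand",cv2.minAreaRect(P[:,:2].astype(np.float32)))
Q=X[(abs(X[...,0]-.459)<.1)&(abs(X[...,1])<.1)&(X[...,2]>.09)]; print("lowest mill pts",np.round(np.sort(Q[:,2])[:5],3))
try: fit(mill(im,X,(215,300,80,205)))
except Exception as e: print(e)
E
```

```text
13.95 [0.46273606 0.04471935 0.21244434] [ 0.67356941 -0.13720083 -1.3903111 ] 0.5443927952168303
stand ((0.4823271930217743, -0.31181421875953674), (0.08651076257228851, 0.2291853427886963), 7.107483863830566)
lowest mill pts [0.129 0.13  0.131 0.132 0.133]
800 [ 0.432 -0.036  0.15 ] [0.486 0.119 0.265] [243 110  32  56 800]
foot s 0.09483930879718372 slice mean [ 0.456 -0.027  0.166] x mid 0.4599122035491094 72
0.0 104 x [0.432 0.486] e [-0.146 -0.116]
0.015 113 x [0.435 0.484] e [-0.144 -0.114]
0.03 104 x [0.436 0.483] e [-0.147 -0.113]
0.045 81 x [0.437 0.481] e [-0.142 -0.117]
0.06 71 x [0.441 0.479] e [-0.141 -0.118]
0.075 78 x [0.443 0.478] e [-0.141 -0.117]
0.09 95 x [0.438 0.48 ] e [-0.144 -0.115]
0.105 78 x [0.438 0.481] e [-0.144 -0.117]
0.12 46 x [0.437 0.452] e [-0.145 -0.12 ]
0.135 19 x [0.437 0.455] e [-0.14  -0.121]
0.15 2 x [0.454 0.454] e [-0.126 -0.094]
0.165 1 x [0.458 0.458] e [-0.092 -0.092]
```

View pics/s7.png

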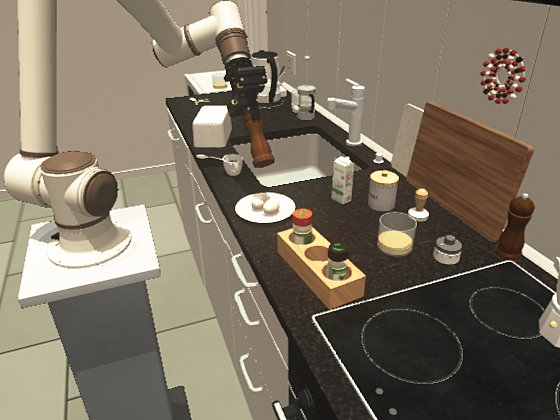

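View pics/t7.png

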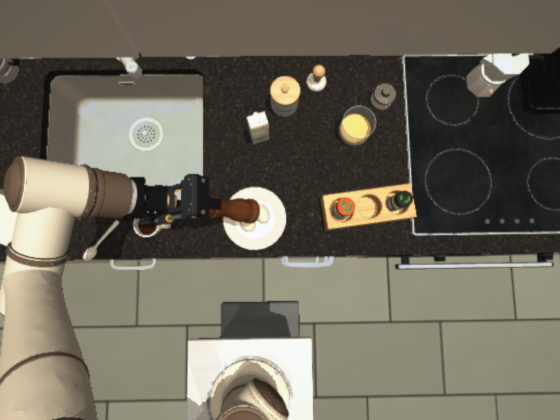

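The side view shows the mill tipped, with its foot at (262,160) floating over the plate. The top view shows the foot at about (258,210), over the plate centre. The foot is near (0.46, -0.018, 0.15), its lowest edge is about 8 cm above the eggs, and the stand hasn't moved.

```bash
python3 -c "
from station import r
print(r.finish_job())"
```

```text
the job is handed in; nothing more can be done
None
```

I handed in the job with the mill held still, tipped 45° head up, its foot over the middle of the plate and its lowest edge about 8 cm above the eggs; in the last images it touches nothing, and the stand, jars, plate and cup are where they were.

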